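Click the detergent dose wheel to its red mark

TASK

Set the dose for the next wash on the blue detergent dispenser: with a fingertip, flick the edge of its star wheel on clockwise (seen from above), as many clicks as it takes for the red tooth to rest at the yellow pointer, and do not let it go past. Touch the wheel only with the fingers; nothing needs lifting: leave the green dispenser's wheel, the measuring cup, the bottle and the brush where they are.

Things in the scene. Friction and masses are not known exactly. Their poses are not given: they have to be found in the camera images.
- detergent_unit: blue detergent dispenser, fixed to the counter: box 165 x 165 mm, 90 mm high, blue lid. Origin: centre of its underside; x axis points away from its spout (spout and pointer are on its -x side), z up. The spout sticks out to 98 mm from the centre, 47 to 68 mm high. A star wheel lies over the lid on a vertical axle above the origin.
- dose_wheel (a joint): angle (rad) of the blue dispenser's wheel; grows clockwise seen from above (black arrow on it); 0 = red tooth at the pointer. Six click stops 60 degrees (1.047) apart, one at 0: left alone it snaps to the nearest stop; a tooth pushed past half way (0.52) jumps on to the next. Turning takes 3 to 8 N at a tooth tip. Starts at rest on a stop 2, 3 or 4 clicks short of 0 (-2.09, -3.14 or -4.19).
- dose_wheel_hub (a point): centre of the wheel's flat top, on the axle of the blue dispenser, 120 mm high; fixed. The wheel: grey core 76 mm across, six teeth (one red, five white) evenly spaced, 12 mm wide, round tips 62 mm from the axle. At rest a tooth always stands at the pointer. Core and teeth fill heights 102 to 120 mm; the lid below is at 90 mm; no knob.
- dose_wheel_mark (a point): top of the red tooth of the blue dispenser's wheel, near its tip, 56 mm from the axle; turns with the wheel
- dose_wheel_pointer (a point): tip of the yellow arrow-shaped pointer, 18 mm wide, on the lid of the blue dispenser, on its spout side, 61 mm from the axle and 94 mm high (lower than the wheel)
- softener_unit: green softener dispenser, fixed to the counter, built just like the blue one. Origin at the centre of its underside. To be left alone.
- softener_wheel_mark (a point): top of the black tooth on the star wheel of the green dispenser, 56 mm from its axle, 120 mm high; this wheel must not be turned
- cup: small yellow measuring cup, loose, 56 mm across, 40 mm high, in front of the blue dispenser's spout; origin at the centre of its underside; not to be moved
- bottle: orange bottle, loose, 66 mm across, 170 mm high; origin at the centre of its underside; not to be moved
- brush: wooden brush, loose, lying, 160 mm long; not to be moved

How it is judged:
At the end, for the whole second after the job is handed in: The blue dispenser's wheel rests with its red tooth within 0.2 rad (11 degrees) of the pointer, reached clockwise; the green dispenser's wheel is on the stop where it began (its mark moved less than 12 mm), and the cup, bottle and brush lie within 20 mm of where they began (value of joint dose_wheel between -0.2 and 0.2 rad and velocity of joint dose_wheel between -0.1 and 0.1 rad/s and distance of softener_wheel_mark from where it was at the start of the episode below 0.012 m and distance of each of cup, bottle, brush from where it was at the start of the episode below 0.02 m); the robot touches nothing.
It fails at once if the blue dispenser or its wheel is pushed with the arm or the gripper's body instead of the fingers (contact force between the arm and detergent_unit above 2 N).
It fails at once if the red tooth goes past the pointer by more than half a click (0.6 rad) (value of joint dose_wheel above 0.6 rad).
It fails at once if the blue dispenser's wheel is turned the wrong way round (anticlockwise, beyond the farthest start) (value of joint dose_wheel below -4.95 rad).
It fails at once if the green dispenser's wheel is turned by more than half a click (distance of softener_wheel_mark from where it was at the start of the episode above 0.025 m).
It fails at once if the cup, the bottle or the brush is lifted or carried off (moved by more than 30 mm) (distance of any of cup, bottle, brush from where it was at the start of the episode above 0.03 m).
It also fails if it takes over 48 s, if anything falls off the work surface, if the arm or the gripper's body presses on something with over 40 N, if the wrist force passes 120 N, or if a joint passes its speed limit or range.

ROBOT

A 7-joint arm with a two-finger parallel gripper is mounted at the origin on the work surface. World frame = base frame: x ahead of the robot, y to its left, z up, the work surface at z = 0. Lengths are in m, angles in rad, forces in N, time in s.
With the tool pointing down it reaches from about 0.4 to 0.85 m from the base axis. Payload 10.4 kg.
Tool frame: the origin (TCP) lies midway between the tips of the shut fingers; the grasp point (between the pads) lies 19 mm behind it; z points along the fingers, y is the line along which they close (so a half turn about z gives the same grasp; the last joint's range is limited). The gripper opens to 87 mm and grips with 3 to 60 N. Pads are 19 mm wide; open, the fingers measure 117 mm over their backs; the gripper's body (75 mm by 190 mm) begins 51 mm behind the grasp point.
Start: joints at [1.178, 0.332, -0.065, 1.46, 0.022, 1.35, -0.088], TCP at [0.226, -0.583, 0.223] pointing down, gripper open.
Joint ranges: [-2.6, 2.6], [-0.5, 2.12], [-1.47, 1.34], [0.16, 2.42], [-1.27, 4.41], [0.06, 2.06], [-2.6, 2.6]. Speed limits (rad/s): [2.22, 2.22, 2.79, 2.79, 3.14, 3.14, 3.14].

INTERFACE

Orientations are given as a unit quaternion [x, y, z, w].
In Python, from bench import r gives the robot as it stands.
- The arm moves only by the tool arm_command, never from a script. Its arguments are lists of equal length, an entry for each row: "xyz": the shift along the world's x, y, z in m, a list of three; "rot": the turn, a rotation vector about the world's x, y, z in rad, a list of three. In form: {"xyz": [[tx, ty, tz], ...], "rot": [[ax, ay, az], ...]}. A call has 1 to 20 rows; each row is the pose to reach, as a shift and turn from the pose commanded when the call began; what a row does not reach only later rows make up. A row lasts 1/12 s, in which the tool goes at most 41.7 mm and 7.16 degrees, less where a joint would pass 70% of its speed; a pose out of reach is approached as far as the arm can. A call with a gripper value outside its range is refused whole. "grip" is the opening, from 0 (shut) to 1 (fully open), set as the call begins (left out, the last holds). The fingers move at their own pace and stop on an object; "squeeze" is the grip in N (left out, the last holds). Time passes only in rows, so rows that repeat a pose let the fingers close. It gives the time, the measured TCP pose, the force, the opening and the grip force at its end, in the units of the state.
- r.read_state(): the state, without advancing time (a new reading comes with each control period).
- r.camera(name): name is "scene" or "top" or "wrist"; returns the picture (480x640x3 uint8, red, green, blue); there is no depth.
- r.camera_model(name): a dict with "fx", "fy", "cx", "cy" (pixels), "T" (4x4, takes a point from camera to world coordinates). Camera axes: x right, y up, looking along -z (the intrinsics and any distortion apply to the point x, -y, -z); pixel columns grow to the right and rows downward; lengths in m; the calibration is good to about 2 mm. The wrist camera is an equidistant fisheye: a pixel r from the principal point sees the ray r / f radians off the axis. A picture is of the moment at which its call begins: read the wrist's pose just before it. camera_model takes no time and is no camera call; for the wrist camera it gives the pose at the moment of the call.
- r.close_job(): hands the job in; it is judged then, once.
Trained networks look in the newest picture that a camera, given by its name, has taken for a name from the list of things; names that differ only in an ending like _2 or _b are one class to them, and where a whole thing is asked for, a point or a joint stands for the part that bears it (a point fixed in the world has none). Each returns a list of dicts, best first, with "conf" (0 to 1); they miss things now and then, are a little off and sometimes report something else, mostly with a low value. They report only what shows in the picture. A call takes as long as a camera call.
- r.look_for(label, camera): "at" ([x, y, z] in m, in the coordinates of the camera as it stood for that picture, good to about 4 mm: the middle of the surface that is visible of it).
- r.spot_point(label, camera): "at" ([x, y, z] in m, in the coordinates of the camera as it stood for that picture, good to about 4 mm: a listed point, or the origin of a listed thing).
The state is a dict: "time": time; "joint_positions": joint angles; "joint_vel": joint speeds; "joint_torque": joint torques, N m; "ee_pos": TCP position; "eef_rot": TCP orientation; "ft_force": force on the tool from outside, world axes, zero at the start; "torque": the same for the moment, N m; "width": finger opening in m; "grip_force": force on a finger pad.
Only numpy, scipy, OpenCV 4.12 (cv2) and the standard library are available. Lean on these libraries where they do the work, as an engineer would, in place of code of your own. Each camera call takes 0.05 s, during which the arm holds its last target. There are 200 camera calls.

## Working session

There is one attempt and no reset: what is moved stays moved. The work goes in short steps, Python scripts to look and compute and a tool call to move; the robot and the scene stay as the last step left them, time stands still between calls to the robot, and variables do not carry over. Pictures are saved under pics/ and viewed, at most 10 in all, crops included, and the job is handed in when it is done.

Besides the shell and the picture viewer there is one more tool, called after "Emit:" as name(argument=value, ...) on one line, values as JSON. arm_command: Moves the arm, as the interface text tells. Its arguments: {"type":"object","properties":{"xyz":{"type":"array"},"rot":{"type":"array"},"grip":{"type":"number"},"squeeze":{"type":"number"}},"required":["xyz","rot"]}

```bash
mkdir -p pics; cat > h.py <<'E'
from bench import r
import numpy as np, cv2
def w(cam,p):
    T=np.array(r.camera_model(cam)["T"]); return (T@np.r_[p,1])[:3]
def spot(l,cam,f=None):
    o=(f or r.spot_point)(l,cam)
    return [(np.round(w(cam,d["at"]),4).tolist(),round(d["conf"],2)) for d in o[:3]]
def snap(cam,name=None):
    im=r.camera(cam)
    if name: cv2.imwrite("pics/"+name,im[:,:,::-1])
    return im
E
python3 - <<'E'
from h import *
s=r.read_state(); print(s["time"],s["ee_pos"],s["eef_rot"],s["width"])
for c in("top","scene"):
    snap(c,c+"0.png")
    for l in("dose_wheel_hub","dose_wheel_mark","dose_wheel_pointer","detergent_unit","softener_unit","cup","bottle","brush"):
        print(c,l,spot(l,c))
E
```

```text
0.0 [ 0.22574082 -0.58240224  0.22174594] [ 9.82954890e-01  1.83845517e-01 -1.61139889e-04 -6.95925437e-04] 0.08700808565428829
top dose_wheel_hub [([0.5872, 0.1856, 0.1224], 0.61)]
top dose_wheel_mark [([0.5987, 0.2377, 0.1224], 0.85)]
top dose_wheel_pointer [([0.5264, 0.1664, 0.0944], 0.97)]
top detergent_unit [([0.5871, 0.1858, -0.0004], 0.72)]
top softener_unit [([0.5552, -0.1939, -0.0029], 0.77)]
top cup [([0.4533, 0.1394, 0.002], 0.59)]
top bottle [([0.5787, -0.3783, 0.0021], 0.57)]
top brush [([0.5011, 0.3971, 0.0018], 0.9), ([0.4528, 0.1413, 0.0003], 0.69)]
scene dose_wheel_hub [([0.5871, 0.1868, 0.1192], 0.69)]
scene dose_wheel_mark [([0.5983, 0.238, 0.1177], 0.87)]
scene dose_wheel_pointer [([0.5301, 0.1644, 0.0947], 0.93)]
scene detergent_unit [([0.5874, 0.1789, -0.0013], 0.63)]
scene softener_unit [([0.5523, -0.1968, -0.0043], 0.91)]
scene cup [([0.4461, 0.1376, 0.0004], 0.83)]
scene bottle [([0.5773, -0.3811, -0.0017], 0.87)]
scene brush []
```

View pics/top0.png

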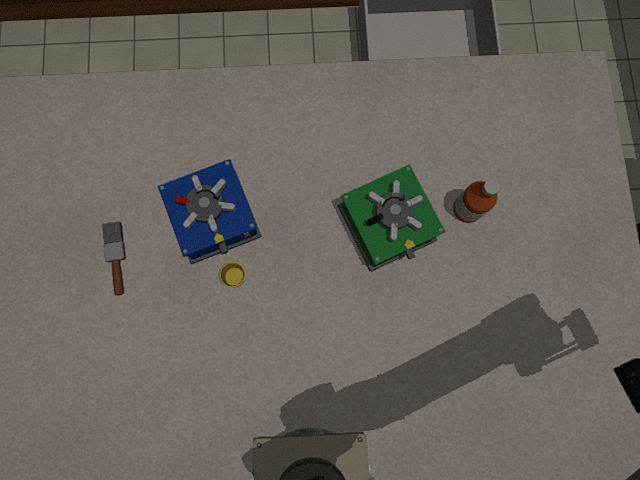

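View pics/scene0.png

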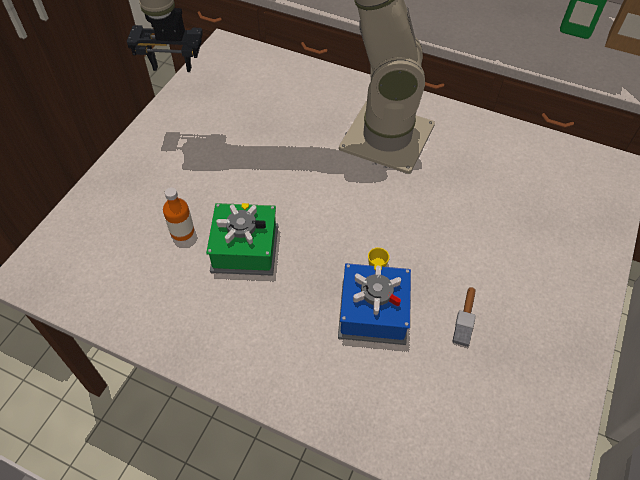

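The top picture shows the blue wheel's hub near (205,203), the red tooth to its left at (181,200) and the pointer at (219,240). The scene picture agrees. Red tooth is at 77.6° and the pointer at about 198°, so it needs 240° clockwise, which is 4 clicks. I'll push with shut fingers on the pointer side, from gap centre to gap centre, so the teeth on either side limit the travel.

Emit:
arm_command(xyz=[[0.064,0.145,0],[0.064,0.145,0],[0.064,0.145,0],[0.064,0.145,0],[0.129,0.29,0],[0.129,0.29,0],[0.129,0.29,0],[0.129,0.29,0],[0.193,0.435,0],[0.193,0.435,0],[0.193,0.435,0],[0.193,0.435,0],[0.258,0.58,0],[0.258,0.58,0],[0.258,0.58,0],[0.258,0.58,0],[0.322,0.725,0],[0.322,0.725,0],[0.322,0.725,0],[0.322,0.725,0]], rot=[[0,0,0.41],[0,0,0.41],[0,0,0.41],[0,0,0.41],[0,0,0.82],[0,0,0.82],[0,0,0.82],[0,0,0.82],[0,0,1.23],[0,0,1.23],[0,0,1.23],[0,0,1.23],[0,0,1.64],[0,0,1.64],[0,0,1.64],[0,0,1.64],[0,0,2.04],[0,0,2.04],[0,0,2.04],[0,0,2.04]], grip=0)

```text
time: 2.57
ee_pos: [0.5486, 0.1452, 0.2228]
eef_rot: [0.354, 0.935, 0.001, 0.0]
ft_force: [-0.1, 0.2, -0.1]
width: 0.0001
grip_force: 0.0
```

```bash
python3 - <<'E'
from h import *
snap("wrist","w1.png")
for l in("dose_wheel_hub","dose_wheel_mark","dose_wheel_pointer","detergent_unit"): print(l,spot(l,"wrist"))
print(r.read_state()["ee_pos"],r.read_state()["joint_positions"])
E
```

```text
dose_wheel_hub [([0.588, 0.1911, 0.1218], 0.94)]
dose_wheel_mark [([0.5921, 0.2433, 0.1206], 0.71)]
dose_wheel_pointer []
detergent_unit [([0.5866, 0.1846, -0.0015], 0.8), ([0.5066, 0.3979, -0.0029], 0.24)]
[0.54785442 0.14175406 0.22236521] [ 0.35325174  0.30385738 -0.82714039  1.58702252  0.2276114   1.35151778
  0.33756529]
```

View pics/w1.png

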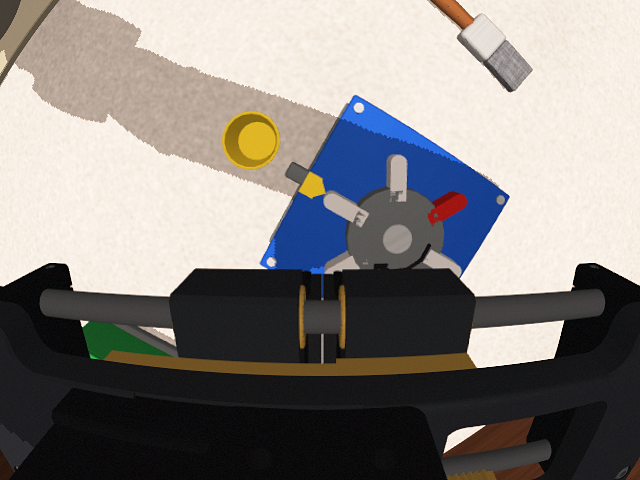

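The wrist view shows the hub at (398,238), the red tooth at (447,208) and the pointer at (312,185). That matches the estimate, with the shut fingers over the gap beside the pointer tooth. Lowering into that gap.

Emit:
arm_command(xyz=[[0.001,0.001,-0.02],[0.001,0.001,-0.04],[0.001,0.001,-0.06],[0.001,0.001,-0.08],[0.001,0.001,-0.09],[0.001,0.001,-0.1],[0.001,0.001,-0.108],[0.001,0.001,-0.115],[0.001,0.001,-0.115],[0.001,0.001,-0.115]], rot=[[0,0,0],[0,0,0],[0,0,0],[0,0,0],[0,0,0],[0,0,0],[0,0,0],[0,0,0],[0,0,0],[0,0,0]])

```text
time: 3.65
ee_pos: [0.549, 0.1432, 0.1078]
eef_rot: [0.358, 0.934, 0.0, 0.0]
ft_force: [0.1, 0.1, -0.5]
width: 0.0008
grip_force: 0.0
```

```bash
python3 -c "
import numpy as np
p=lambda a:0.058*np.array([np.cos(np.radians(a)),np.sin(np.radians(a))])
for d in range(5,61,5): print(d,np.round(p(228.5-d)-p(228.5),4),round(-np.radians(d),3))
"
```

```text
5 [-0.0036  0.0035] -0.087
10 [-0.007   0.0073] -0.175
15 [-0.0099  0.0114] -0.262
20 [-0.0125  0.0158] -0.349
25 [-0.0148  0.0203] -0.436
30 [-0.0166  0.025 ] -0.524
35 [-0.018   0.0299] -0.611
40 [-0.0189  0.0349] -0.698
45 [-0.0195  0.0399] -0.785
50 [-0.0195  0.045 ] -0.873
55 [-0.0192  0.05  ] -0.96
60 [-0.0184  0.055 ] -1.047
```

Emit:
arm_command(xyz=[[-0.0036,0.0035,0],[-0.007,0.0073,0],[-0.01,0.0114,0],[-0.0125,0.0158,0],[-0.0148,0.0203,0],[-0.0166,0.025,0],[-0.018,0.03,0],[-0.019,0.035,0],[-0.0195,0.04,0],[-0.0195,0.045,0],[-0.0192,0.05,0],[-0.0184,0.055,0],[-0.0184,0.055,0],[-0.0184,0.055,0],[-0.0184,0.055,0],[-0.0184,0.055,0]], rot=[[0,0,-0.087],[0,0,-0.175],[0,0,-0.262],[0,0,-0.35],[0,0,-0.436],[0,0,-0.524],[0,0,-0.61],[0,0,-0.7],[0,0,-0.785],[0,0,-0.873],[0,0,-0.96],[0,0,-1.047],[0,0,-1.047],[0,0,-1.047],[0,0,-1.047],[0,0,-1.047]])

```text
time: 4.98
ee_pos: [0.5306, 0.1979, 0.1078]
eef_rot: [0.776, 0.63, 0.0, 0.0]
ft_force: [0.7, 0.9, 0.5]
width: 0.0005
grip_force: 0.0
```

```bash
python3 - <<'E'
from h import *
for c in("wrist","scene","top"):
    snap(c,c+"2.png")
    print(c,spot("dose_wheel_mark",c),spot("dose_wheel_hub",c))
E
```

```text
wrist [([0.6313, 0.2062, 0.1187], 0.94)] []
scene [([0.6403, 0.1983, 0.1197], 0.85)] [([0.5867, 0.1866, 0.1171], 0.66)]
top [] [([0.5894, 0.1867, 0.122], 0.68)]
```

View pics/wrist2.png

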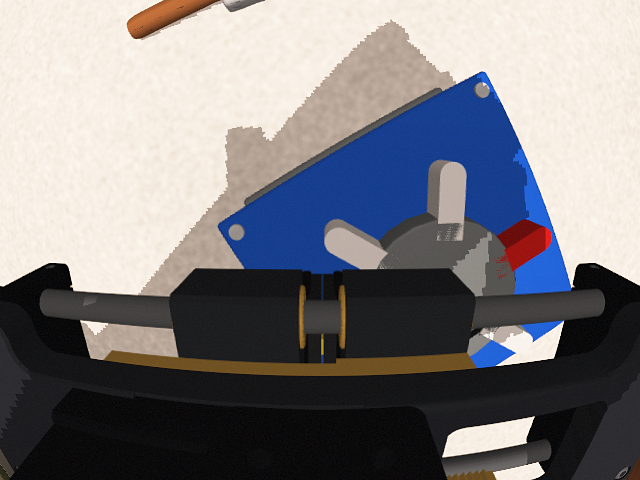

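The red tooth now measures about 13–20°, which is exactly one click on. Now lift, return and insert again.

Emit:
arm_command(xyz=[[0,0,0.015],[0,0,0.035],[0.002,-0.006,0.035],[0.004,-0.012,0.035],[0.006,-0.018,0.035],[0.008,-0.025,0.035],[0.01,-0.031,0.035],[0.012,-0.037,0.035],[0.014,-0.043,0.035],[0.016,-0.049,0.035],[0.0184,-0.055,0.035],[0.0184,-0.055,0.035],[0.0184,-0.055,0.035],[0.0184,-0.055,0.025],[0.0184,-0.055,0.012],[0.0184,-0.055,0],[0.0184,-0.055,0]], rot=[[0,0,0],[0,0,0],[0,0,0.116],[0,0,0.232],[0,0,0.35],[0,0,0.465],[0,0,0.58],[0,0,0.7],[0,0,0.815],[0,0,0.93],[0,0,1.047],[0,0,1.047],[0,0,1.047],[0,0,1.047],[0,0,1.047],[0,0,1.047],[0,0,1.047]])

```text
time: 6.85
ee_pos: [0.547, 0.1429, 0.1041]
eef_rot: [0.358, 0.934, -0.001, -0.002]
ft_force: [-0.6, -0.1, -0.2]
width: -0.0001
grip_force: 0.0
```

Emit:
arm_command(xyz=[[-0.0036,0.0035,0],[-0.007,0.0073,0],[-0.01,0.0114,0],[-0.0125,0.0158,0],[-0.0148,0.0203,0],[-0.0166,0.025,0],[-0.018,0.03,0],[-0.019,0.035,0],[-0.0195,0.04,0],[-0.0195,0.045,0],[-0.0192,0.05,0],[-0.0184,0.055,0],[-0.0184,0.055,0],[-0.0184,0.055,0],[-0.0184,0.055,0],[-0.0184,0.055,0]], rot=[[0,0,-0.087],[0,0,-0.175],[0,0,-0.262],[0,0,-0.35],[0,0,-0.436],[0,0,-0.524],[0,0,-0.61],[0,0,-0.7],[0,0,-0.785],[0,0,-0.873],[0,0,-0.96],[0,0,-1.047],[0,0,-1.047],[0,0,-1.047],[0,0,-1.047],[0,0,-1.047]])

```text
time: 8.18
ee_pos: [0.5305, 0.1978, 0.1074]
eef_rot: [0.776, 0.63, -0.0, 0.0]
ft_force: [0.4, -0.1, -0.4]
width: 0.0004
grip_force: 0.0
```

```bash
python3 - <<'E'
from h import *
for c in("wrist","scene","top"):
    snap(c,c+"3.png")
    print(c,spot("dose_wheel_mark",c),spot("dose_wheel_hub",c))
E
```

```text
wrist [] []
scene [([0.6295, 0.1448, 0.122], 0.63)] [([0.5912, 0.1855, 0.1155], 0.76)]
top [([0.6299, 0.1492, 0.1188], 0.47)] [([0.5891, 0.1865, 0.1204], 0.94)]
```

Both cameras put the red tooth at about −43°, the second click. Third flick next.

Emit:
arm_command(xyz=[[0,0,0.015],[0,0,0.035],[0.002,-0.006,0.035],[0.004,-0.012,0.035],[0.006,-0.018,0.035],[0.008,-0.025,0.035],[0.01,-0.031,0.035],[0.012,-0.037,0.035],[0.014,-0.043,0.035],[0.016,-0.049,0.035],[0.0184,-0.055,0.035],[0.0184,-0.055,0.035],[0.0184,-0.055,0.035],[0.0184,-0.055,0.025],[0.0184,-0.055,0.012],[0.0184,-0.055,0],[0.0184,-0.055,0]], rot=[[0,0,0],[0,0,0],[0,0,0.116],[0,0,0.232],[0,0,0.35],[0,0,0.465],[0,0,0.58],[0,0,0.7],[0,0,0.815],[0,0,0.93],[0,0,1.047],[0,0,1.047],[0,0,1.047],[0,0,1.047],[0,0,1.047],[0,0,1.047],[0,0,1.047]])

```text
time: 10.05
ee_pos: [0.547, 0.1429, 0.104]
eef_rot: [0.358, 0.934, -0.001, -0.002]
ft_force: [0.1, 0.1, -0.2]
width: 0.0005
grip_force: 0.0
```

Emit:
arm_command(xyz=[[-0.0036,0.0035,0],[-0.007,0.0073,0],[-0.01,0.0114,0],[-0.0125,0.0158,0],[-0.0148,0.0203,0],[-0.0166,0.025,0],[-0.018,0.03,0],[-0.019,0.035,0],[-0.0195,0.04,0],[-0.0195,0.045,0],[-0.0192,0.05,0],[-0.0184,0.055,0],[-0.0184,0.055,0],[-0.0184,0.055,0],[-0.0184,0.055,0],[-0.0184,0.055,0]], rot=[[0,0,-0.087],[0,0,-0.175],[0,0,-0.262],[0,0,-0.35],[0,0,-0.436],[0,0,-0.524],[0,0,-0.61],[0,0,-0.7],[0,0,-0.785],[0,0,-0.873],[0,0,-0.96],[0,0,-1.047],[0,0,-1.047],[0,0,-1.047],[0,0,-1.047],[0,0,-1.047]])

```text
time: 11.38
ee_pos: [0.5305, 0.1978, 0.1074]
eef_rot: [0.776, 0.63, -0.0, 0.0]
ft_force: [0.7, -0.0, -0.3]
width: 0.0006
grip_force: 0.0
```

```bash
python3 - <<'E'
from h import *
for c in("scene","top"):
    im=snap(c)
    print(c,spot("dose_wheel_mark",c),spot("dose_wheel_hub",c))
    if c=="scene": cv2.imwrite("pics/s4.png",cv2.resize(im[180:380,270:470,::-1],(600,600)))
E
```

```text
scene [([0.5751, 0.1275, 0.122], 0.6), ([0.4455, 0.1397, 0.0012], 0.18)] [([0.5871, 0.1868, 0.1176], 0.77)]
top [([0.5768, 0.1297, 0.1215], 0.66)] [([0.5893, 0.1827, 0.1199], 0.9)]
```

View pics/s4.png

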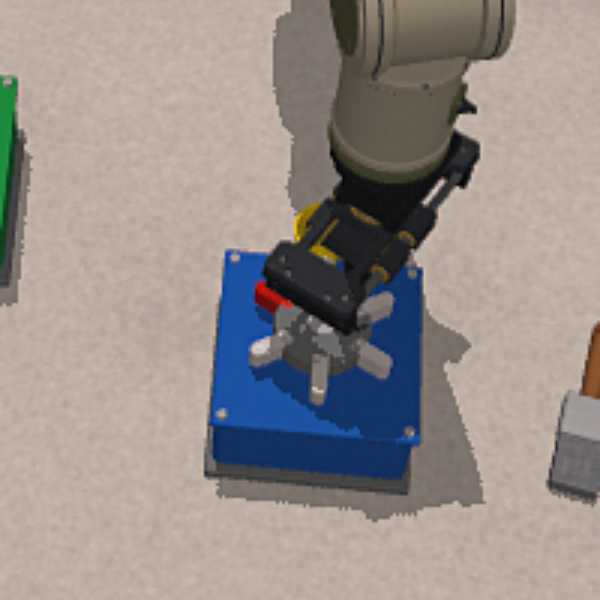

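The crop shows the red tooth at (270,296), one tooth short of the pointer, at about −102°. That is the third click, so one flick is left.

Emit:
arm_command(xyz=[[0,0,0.015],[0,0,0.035],[0.002,-0.006,0.035],[0.004,-0.012,0.035],[0.006,-0.018,0.035],[0.008,-0.025,0.035],[0.01,-0.031,0.035],[0.012,-0.037,0.035],[0.014,-0.043,0.035],[0.016,-0.049,0.035],[0.0184,-0.055,0.035],[0.0184,-0.055,0.035],[0.0184,-0.055,0.035],[0.0184,-0.055,0.025],[0.0184,-0.055,0.012],[0.0184,-0.055,0],[0.0184,-0.055,0]], rot=[[0,0,0],[0,0,0],[0,0,0.116],[0,0,0.232],[0,0,0.35],[0,0,0.465],[0,0,0.58],[0,0,0.7],[0,0,0.815],[0,0,0.93],[0,0,1.047],[0,0,1.047],[0,0,1.047],[0,0,1.047],[0,0,1.047],[0,0,1.047],[0,0,1.047]])

```text
time: 13.1
ee_pos: [0.547, 0.1429, 0.104]
eef_rot: [0.358, 0.934, -0.001, -0.002]
ft_force: [-0.7, 0.1, -0.2]
width: 0.0003
grip_force: 0.0
```

Emit:
arm_command(xyz=[[-0.0036,0.0035,0],[-0.007,0.0073,0],[-0.01,0.0114,0],[-0.0125,0.0158,0],[-0.0148,0.0203,0],[-0.0166,0.025,0],[-0.018,0.03,0],[-0.019,0.035,0],[-0.0195,0.04,0],[-0.0195,0.045,0],[-0.0192,0.05,0],[-0.0184,0.055,0],[-0.0184,0.055,0],[-0.0184,0.055,0],[-0.0184,0.055,0],[-0.0184,0.055,0]], rot=[[0,0,-0.087],[0,0,-0.175],[0,0,-0.262],[0,0,-0.35],[0,0,-0.436],[0,0,-0.524],[0,0,-0.61],[0,0,-0.7],[0,0,-0.785],[0,0,-0.873],[0,0,-0.96],[0,0,-1.047],[0,0,-1.047],[0,0,-1.047],[0,0,-1.047],[0,0,-1.047]])

```text
time: 14.43
ee_pos: [0.5305, 0.1978, 0.1074]
eef_rot: [0.776, 0.63, -0.0, 0.0]
ft_force: [0.1, -0.3, -0.4]
width: 0.0003
grip_force: 0.0
```

Emit:
arm_command(xyz=[[0,0,0.01],[0,0,0.02],[0,0,0.04],[0,0,0.06],[0,0,0.08],[0,0,0.1],[0,0,0.12],[0,-0.03,0.12],[0,-0.06,0.12],[0,-0.09,0.12],[0,-0.12,0.12],[0,-0.15,0.12],[0,-0.18,0.12],[0,-0.2,0.12],[0,-0.2,0.12],[0,-0.2,0.12]], rot=[[0,0,0],[0,0,0],[0,0,0],[0,0,0],[0,0,0],[0,0,0],[0,0,0],[0,0,0],[0,0,0],[0,0,0],[0,0,0],[0,0,0],[0,0,0],[0,0,0],[0,0,0],[0,0,0]])

```text
time: 15.77
ee_pos: [0.5307, -0.0028, 0.2287]
eef_rot: [0.777, 0.629, 0.0, 0.0]
ft_force: [-0.8, 0.4, 0.3]
width: 0.0006
grip_force: 0.0
```

```bash
python3 - <<'E'
from h import *
for c in("scene","top"):
    im=snap(c,c+"5.png")
    print(c,[spot(l,c) for l in("dose_wheel_mark","dose_wheel_hub","cup","bottle","brush","softener_wheel_mark")])
E
```

```text
scene [[([0.5356, 0.1667, 0.1173], 0.6)], [([0.5862, 0.1892, 0.1157], 0.9)], [([0.4463, 0.1376, -0.0002], 0.91)], [([0.5745, -0.3803, -0.0034], 0.67), ([0.5299, -0.1474, 0.1204], 0.26)], [([0.5003, 0.4021, -0.0031], 0.74), ([0.5328, 0.1659, 0.0935], 0.7)], [([0.5313, -0.148, 0.1201], 0.84)]]
top [[([0.5337, 0.1653, 0.1218], 0.93), ([0.5871, 0.1848, 0.1212], 0.29)], [([0.5879, 0.1855, 0.1184], 0.59)], [([0.452, 0.1399, -0.001], 0.8)], [([0.576, -0.3805, 0.0013], 0.71), ([0.531, 0.1686, 0.121], 0.62), ([0.4988, 0.3989, 0.0006], 0.44)], [([0.5751, -0.3799, 0.0017], 0.67), ([0.505, 0.3962, 0.0025], 0.64)], [([0.5335, -0.1385, 0.1202], 0.8), ([0.4521, 0.1439, 0.0007], 0.57)]]
```

View pics/scene5.png

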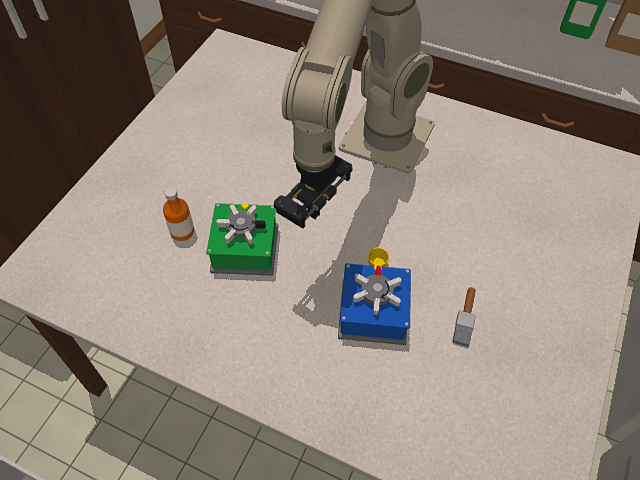

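View pics/top5.png

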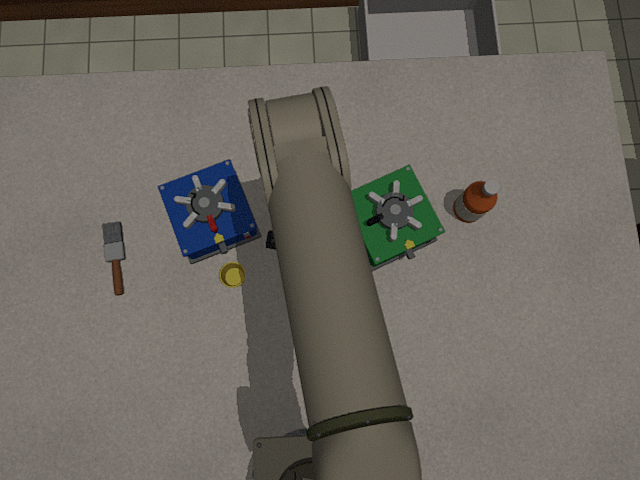

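Both views show the red tooth at the pointer: scene (379,270), top (212,224). Nothing else has moved and the arm is clear, so I'm handing in.

```bash
python3 -c "
from bench import r
print(r.close_job())"
```

```text
the job is handed in; nothing more can be done
None
```

I flicked the blue wheel four clicks clockwise, the red tooth rests at the yellow pointer, the other objects look unmoved in both cameras, and the job is handed in (no verdict was returned).

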